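# Load the vial viewer and jack up its deck

## Robot

A 6-joint arm with a two-finger parallel gripper is mounted at the origin on the work surface. World frame = base frame: x ahead of the robot, y to its left, z up, the work surface at z = 0. Lengths are in m, angles in degrees, forces in N, time in s.
With the tool pointing down it reaches from about 0.35 to 0.975 m from the base axis. Payload 4.9 kg.
Tool frame: the origin (TCP) lies at the very end of the fingers, on their centre line; the grasp point (between the pads) lies 19 mm behind it; y points along the fingers, x is the direction in which the jaws open and shut, and the axes are right-handed (so a half turn about y gives the same grasp; the last joint's range is limited). The gripper opens to 85 mm and grips with 20 to 120 N. Pads are 22 mm wide; open, the fingers measure 114 mm over their backs; the gripper's body (76 mm by 85 mm) begins 54 mm behind the grasp point. The pads swing forward as they close: fully open they stand 13 mm farther back than shut.
Start: joints at [70.359, 3.019, 92.412, -0, 84.569, -6.818], TCP at [0.139, 0.609, 0.231] pointing down, gripper open.
Joint ranges: [-172.51, 172.51], [-57.92, 126.97], [3.15, 148.05], [-58.71, 238.71], [5.1, 150.11], [-179.66, 179.66]. Speed limits (degrees/s): [147.25, 147.25, 180, 180, 180, 180].

## Interface

Orientations are given as a 3x3 rotation matrix whose columns are the frame's x, y, z axes.
In Python, from bench import ctrl gives the robot as it stands. The module is installed in compiled form; this text tells all that it offers.
- The arm moves only by the tool drive_tool, never from a script. Its argument "plan" is a list of rows, each an object with "twist": the turn, a rotation vector about the tool's x, y, z in degrees, a list of three; "linear": the shift along the tool's x, y, z in m, a list of three; "jaw": the finger opening in m, from 0 to 0.0854. A call has 1 to 12 rows; each row is the pose to reach, as a shift and turn from the pose measured when the call began, along the tool's axes at that moment; what a row does not reach only later rows make up. A row lasts 1/8 s, in which the tool goes at most 62.5 mm and 10.7 degrees, less where a joint would pass 70% of its speed; a pose out of reach is approached as far as the arm can. A call with a gripper value outside its range is refused whole. The fingers move at their own pace and stop on an object; the grip force is fixed at half the most. Time passes only in rows, so rows that repeat a pose let the fingers close. It gives the time, the measured TCP pose, the force and the opening at its end, in the units of the state.
- ctrl.state(): the state, without advancing time (a new reading comes with each control period).
- ctrl.read_camera(name): name is "scene" or "top" or "wrist"; returns the picture (400x640x3 uint8, red, green, blue); there is no depth.
- ctrl.calibration(name): a dict with "vertical_fov" (degrees; the focal length in pixels is half the picture's height over the tangent of half this angle, whatever the lens; pixels are square), "cx", "cy" (the principal point, pixels), "origin" and "attitude" of the camera in the world. Camera axes: x right, y down, z forward; pixel columns grow to the right and rows downward; lengths in m; the calibration is good to about 2 mm. A picture is of the moment at which its call begins: read the wrist's pose just before it. calibration takes no time and is no camera call; for the wrist camera it gives the pose at the moment of the call.
- ctrl.finish_job(): hands the job in, once; it reports no verdict.
The state is a dict: "time": time; "joint_positions": joint angles; "joint_vel": joint speeds; "tau": joint torques, N m; "tcp_pos": TCP position; "tool_rot": TCP orientation; "ft_force": force on the tool from outside, world axes, zero at the start; "ft_torque": the same for the moment, N m; "grip_width": finger opening in m.
Only numpy, scipy, OpenCV 4.12 (cv2) and the standard library are available. Lean on these libraries where they do the work, as an engineer would, in place of code of your own. Each camera call takes 0.05 s, during which the arm holds its last target. There are 200 camera calls.

## Task

Take the red-capped vial out of the blue bench rack and stand it right down in the empty well of the vial viewer's hinged deck. Then set the red jack flat on the bench with its round saddle centred under the lift pad (below the yellow dot on the deck's tongue), and pump the handle once to seat it: all the way down, then let it come fully back up. Then press the handle all the way down again and finish while holding it down, so that only the jack keeps the deck raised; leave the other vials, the beaker and the jar where they are.

Things in the scene. Friction and masses are not known exactly. Their poses are not given: they have to be found in the camera images.
- red_vial: amber glass vial with a red cap, 80 mm tall; glass 18 mm diameter (foot chamfered), cap 22 mm diameter over the top 18 mm; 30 g. Origin at the centre of its underside, z up along the vial. It stands in one of the three holes of the rack, 32 mm deep
- vial_rack: fixed blue rack block 50 x 160 x 40 mm on the bench, three round holes 21 mm wide and 32 mm deep, in a row along its own y, 50 mm apart (own y = -50, 0, 50 mm). Origin at the centre of its underside, z up. The vials stand 48 mm out of it, all of one size
- viewer: fixed white vial viewer, eyepiece at its own +x end (140 mm high), with a hinged aluminium deck. Origin on the bench below the well. Hinge along own y at own x = 100 mm, 75 mm high. The deck runs from it over the well (x = 0) to a 26 mm wide tongue (lift pad at x = -110, end at x = -135 mm, top 81 mm high). The foot ends at x = -40 mm: the space under the tongue is free
- well_mouth (a point): centre of the mouth of the deck's only well, a round hole 21 mm wide and 34 mm deep in a grey block 50 x 50 x 40 mm; mouth 121 mm above the bench with the deck at rest. Axes of the deck, z out of the hole, same x as the viewer when at rest
- lift_pad (a point): centre of the underside of the lift pad, a black rubber disc 22 mm wide under the deck's tongue, 63 mm above the bench with the deck at rest; a yellow dot on the tongue's top is straight above it
- deck (a joint): tilt of the deck, rad: 0 at rest (level), grows as its tongue end rises; 210 mm from hinge to lift pad; free to fall back. About 0.12 with the jack's handle fully down
- jack: loose red hydraulic jack, about 0.7 kg: base 235 x 84 x 22 mm, from own x = -130 to +105 mm. Origin on its underside; +x points to the saddle. Grey carrying fin to grip: 14 mm thick (across y), 30 mm long, centred at x = 5 mm, y = 0, from 22 to 78 mm high. The pump handle runs to -x from a block (x = -50 to -20 mm, 58 mm high)
- saddle_top (a point): centre of the top of the jack's steel saddle, 42 mm across, at own x = +80 mm, y = 0 of the jack; 56 mm high lowered, rising 32 mm over a full handle stroke
- jack_handle (a joint): pump handle angle, rad: 0 up, 0.5 fully down (hard stop). A spring brings it back up. The saddle follows it in proportion. Pressing it down at its black pad takes 3 N at first, about 8 to 12 N at the bottom under load
- handle_pad (a point): centre of the top of the black press pad (34 x 42 mm) at the handle's end, 85 mm from the pivot, which lies at own x = -30 mm of the jack, 50 mm high; 83 mm above the bench when up and about 41 mm when fully down. Press it from above
- blue_vial: the same vial with a blue cap, in the rack: leave alone
- green_vial: the same vial with a green cap, in the rack: leave alone
- beaker: clear beaker 60 mm wide, 80 mm high, standing on the bench: leave alone; origin under its centre
- jar: amber jar with a white lid, 52 mm wide, 70 mm high, on the bench: leave alone; origin under its centre

How it is judged (in metres and radians):
On the way, in this order (a step that is already met when the one before it is completed fails the run):
1. the red-capped vial stands right down in the well, let go (z of red_vial in the frame of well_mouth below -0.029 m and angle between the z axis of red_vial and the z axis of well_mouth, either way round below 0.15 rad and x of red_vial in the frame of well_mouth between -0.006 and 0.006 m and y of red_vial in the frame of well_mouth between -0.006 and 0.006 m and contact force between the fingers and red_vial below 0.1 N), for 0.2 s.
2. the jack stands flat with its saddle under the lift pad, handle up, let go (horizontal distance between saddle_top and lift_pad below 0.012 m and height (world z) of jack below 0.004 m and angle between jack's own z axis and vertical below 0.06 rad and value of joint jack_handle below 0.1 rad and contact force between the fingers and jack below 0.1 N), for 0.2 s.
3. first stroke: handle all the way down, deck raised (horizontal distance between saddle_top and lift_pad below 0.012 m and value of joint jack_handle above 0.42 rad and value of joint deck above 0.08 rad), for 0.1 s.
4. handle fully back up (value of joint jack_handle below 0.08 rad and value of joint deck below 0.02 rad), for 0.1 s.
At the end, for the whole second after the job is handed in: The robot still presses the handle (over 2 N, beyond 0.42 of 0.5 rad) and touches neither viewer nor vial; the jack stands flat, saddle within 12 mm of the pad's centre, and carries the deck tilted over 0.08 rad; the red-capped vial is seated at least 29 mm deep in the well (all of step 3 and z of red_vial in the frame of well_mouth below -0.029 m and angle between the z axis of red_vial and the z axis of well_mouth, either way round below 0.15 rad and x of red_vial in the frame of well_mouth between -0.006 and 0.006 m and y of red_vial in the frame of well_mouth between -0.006 and 0.006 m and height (world z) of jack below 0.004 m and angle between jack's own z axis and vertical below 0.06 rad and contact force between jack and viewer above 0.5 N and contact force between any of the fingers, the arm and jack above 2 N and contact force between each of the arm, the fingers and viewer below 0.3 N and contact force between the fingers and red_vial below 0.3 N); the arm keeps its last pose, push and grip.
It fails at once if another vial, the beaker or the jar was moved more than 30 mm or tipped (distance of any of blue_vial, green_vial, beaker, jar from where it was at the start of the episode above 0.03 m or angle between any of blue_vial, green_vial, beaker, jar's own z axis and vertical above 0.4 rad).
It fails at once if the deck was raised other than by the jack's saddle under the pad (value of joint deck above 0.04 rad and horizontal distance between saddle_top and lift_pad above 0.02 m).
It fails at once if the jack was tipped (angle between jack's own z axis and vertical above 0.35 rad).
It fails at once if the red-capped vial was tipped over (angle between red_vial's own z axis and vertical above 0.7 rad).
It also fails if it takes over 72 s, if anything falls off the work surface, if the arm or the gripper's body presses on something with over 40 N, if the wrist force passes 120 N, or if a joint passes its speed limit or range.

## Working session

There is one attempt and no reset: what is moved stays moved. The work goes in short steps, Python scripts to look and compute and a tool call to move; the robot and the scene stay as the last step left them, time stands still between calls to the robot, and variables do not carry over. Pictures are saved under pics/ and viewed, about 8 in all and at most 12, crops included, and the job is handed in when it is done.

Besides the shell and the picture viewer there is one more tool, called after "Emit:" as name(argument=value, ...) on one line, values as JSON. drive_tool: Moves the arm, as the interface text tells. Its arguments: {"type":"object","properties":{"plan":{"type":"array","items":{"type":"object","properties":{"twist":{"type":"array","items":{"type":"number"}},"linear":{"type":"array","items":{"type":"number"}},"jaw":{"type":"number"}}}}},"required":["plan"]}

```bash
mkdir -p pics
python3 - <<'E'
from bench import ctrl
import cv2
s=ctrl.state(); print(s)
for n in ("scene","top"):
    c=ctrl.calibration(n); print(n,c)
    cv2.imwrite(f"pics/{n}0.png",ctrl.read_camera(n)[:,:,::-1])
E
```

```text
{'time': 0.0, 'joint_positions': array([ 7.03603102e+01,  3.05939579e+00,  9.24916300e+01,  2.61174970e-04,
        8.45696910e+01, -6.81929021e+00]), 'joint_vel': array([ 0.08011324, -0.07290205,  0.0034215 ,  0.02598355,  0.03815629,
       -0.03425867]), 'tau': array([-3.46499975e-03, -3.93684018e+01, -3.70174885e+01, -2.84876332e-04,
        7.03864556e-03,  6.61520076e-06]), 'tcp_pos': array([0.13848351, 0.60882475, 0.23004472]), 'tool_rot': array([[ 2.21895356e-01, -7.12412935e-04, -9.75070225e-01],
       [ 9.75068242e-01, -1.98280939e-03,  2.21896353e-01],
       [-2.09146023e-03, -9.99997780e-01,  2.54675034e-04]]), 'ft_force': array([-0.5619375 ,  0.19450564, -1.05217259]), 'ft_torque': array([0.02182225, 0.00350662, 0.00100455]), 'grip_width': 0.08523350778552144}
scene {'vertical_fov': 47.97502871699433, 'cx': 314.29267334006335, 'cy': 208.80997622369662, 'origin': array([1.10388853, 0.62109391, 0.94752831]), 'attitude': array([[-0.73721777,  0.49149544, -0.46361859],
       [ 0.67552878,  0.52290395, -0.51983875],
       [-0.01307038, -0.69642206, -0.7175134 ]])}
top {'vertical_fov': 57.949311477665354, 'cx': 314.79778836532915, 'cy': 202.69463973614708, 'origin': array([0.41439606, 0.02367799, 1.23057243]), 'attitude': array([[-0.02322124, -0.99091396,  0.13247756],
       [-0.99971799,  0.023675  ,  0.00185085],
       [-0.00497043, -0.13239722, -0.99118428]])}
```

View pics/scene0.png

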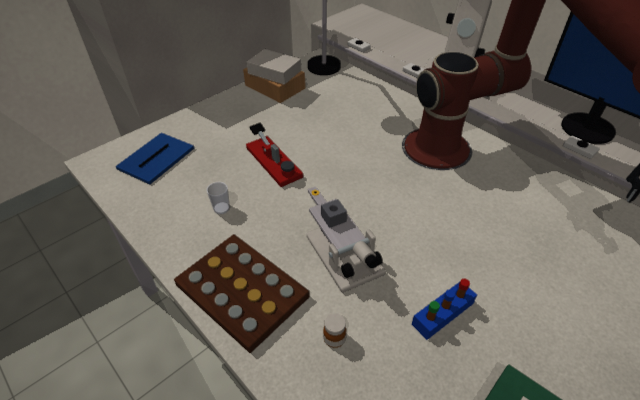

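View pics/top0.png

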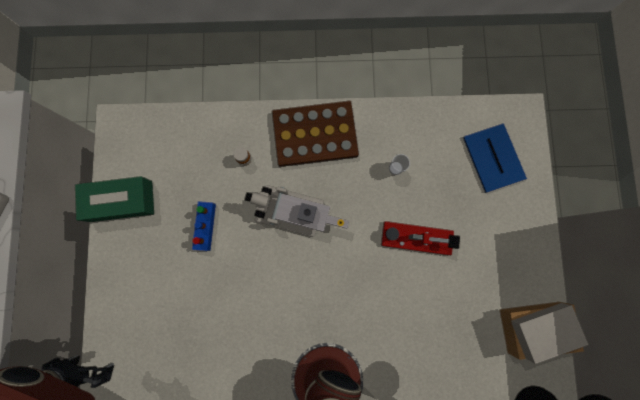

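The scene picture shows the red cap at (463,285), the well block at (334,209), the dot at (315,192) and the jack at about (275,160). In the top picture these are at (198,240), (308,212) and (340,222), with the jack spanning x 382–458. Next I zoom in for exact pixels.

```bash
cat > h.py <<'E'
import numpy as np, cv2
from bench import ctrl
def K(c):
    f=200/np.tan(np.radians(c["vertical_fov"]/2)); return f
def ray(c,u,v):
    f=K(c); d=np.array([(u-c["cx"])/f,(v-c["cy"])/f,1.]); return np.array(c["attitude"])@d
def at(c,u,v,z):
    d=ray(c,u,v); o=np.array(c["origin"]); return o+d*(z-o[2])/d[2]
def proj(c,p):
    q=np.array(c["attitude"]).T@(np.array(p)-c["origin"]); return q[:2]/q[2]*K(c)+[c["cx"],c["cy"]]
E
python3 - <<'E'
from h import *
t=cv2.imread("pics/top0.png"); s=cv2.imread("pics/scene0.png")
a=cv2.resize(t[185:265,180:470],(783,216),interpolation=cv2.INTER_CUBIC)
b=cv2.resize(s[110:290,240:390],(450,540)[:2],interpolation=cv2.INTER_CUBIC)[:380]
d=cv2.resize(s[270:340,405:485],(320,280),interpolation=cv2.INTER_CUBIC)
o=np.zeros((600,800,3),np.uint8); o[:216,:783]=a; o[218:598,:450]=b; o[218:498,460:780]=d
cv2.imwrite("pics/c1.png",o)
for n,im in(("top",t),("scene",s)):
    h=cv2.cvtColor(im,cv2.COLOR_BGR2HSV); c=ctrl.calibration(n)
    for nm,m,z in(("red",((h[...,0]<6)|(h[...,0]>174))&(h[...,1]>170)&(h[...,2]>90),.08),("yel",(abs(h[...,0].astype(int)-24)<6)&(h[...,1]>150)&(h[...,2]>90),.081)):
        k,l,st,ce=cv2.connectedComponentsWithStats(m.astype(np.uint8))
        for i in range(1,k):
            if st[i,4]>5: print(n,nm,st[i],ce[i].round(1),at(c,*ce[i],z).round(4))
E
```

```text
top red [385 222  68  22 544] [418.6 230.8] [ 0.4703 -0.3017  0.08  ]
top red [193 238   6   6  29] [195.6 240.4] [0.4564 0.4071 0.08  ]
top red [383 241  52  11 218] [406.2 245.6] [ 0.4244 -0.2597  0.08  ]
top red [436 243  16  11  87] [443.4 248.8] [ 0.4117 -0.3763  0.08  ]
top yel [340 124   8   8  56] [343.5 127.6] [ 0.8159 -0.0747  0.081 ]
top yel [311 127   8   9  57] [314.6 131.2] [0.806  0.0211 0.081 ]
top yel [325 126   9   8  58] [329.  129.5] [ 0.8106 -0.0266  0.081 ]
top yel [296 129   9   9  61] [300.  132.7] [0.8021 0.0692 0.081 ]
top yel [282 131   8   8  57] [285.4 134.7] [0.7965 0.1173 0.081 ]
top yel [338 220   6   6  26] [340.3 222.4] [ 0.5027 -0.0539  0.081 ]
scene red [247 137  41  46 553] [266.3 158.3] [ 0.5053 -0.2637  0.08  ]
scene red [279 150  11  11  44] [283.6 157. ] [ 0.4632 -0.2328  0.08  ]
scene red [295 166   7   8  28] [297.5 170.1] [ 0.4724 -0.1579  0.08  ]
scene red [461 279   8   7  49] [464.5 282.2] [0.4501 0.4043 0.08  ]
scene yel [312 190   7   5  27] [314.9 192.2] [ 0.4993 -0.0531  0.081 ]
scene yel [208 257  12  10  96] [213.6 261.4] [ 0.8415 -0.0428  0.081 ]
scene yel [221 267  12  11  99] [226.4 271.9] [0.8368 0.0042 0.081 ]
scene yel [234 278  13  11 108] [239.7 283. ] [0.8323 0.0516 0.081 ]
scene yel [248 289  13  11 112] [253.8 294.3] [0.8272 0.0987 0.081 ]
scene yel [262 301  13  12 121] [268.2 306.5] [0.823  0.1462 0.081 ]
```

View pics/c1.png

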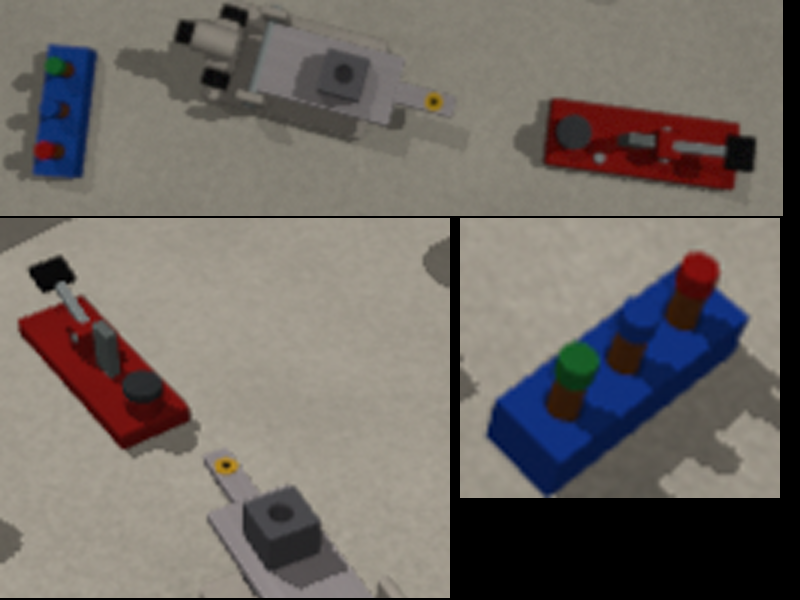

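Zoomed crops: well mouth at (343,74), saddle top at (574,132) and handle pad at (739,153) in the top part; the matching points in the scene part are also clear. Now I triangulate.

Run:
```python
from h import *
T=ctrl.calibration("top");S=ctrl.calibration("scene")
P=dict(well=((307,212.4),(333.7,208.3),.121),dot=((340.3,222.4),(314.9,192.2),.081),saddle=((392.6,233.9),(287.3,165.7),.056),
 pad=((453.7,241.7),(257.3,128),.083),cap=((195.8,240.5),(464.8,282.3),.088),
 green=((180+54/2.7,185+66/2.7),(405+118/4,270+137/4),.088))
R={}
for n,(a,b,z) in P.items():
    p,q=at(T,*a,z),at(S,*b,z)
    A=[];B=[]
    for c,u in((T,a),(S,b)):
        d=ray(c,*u);d/=np.linalg.norm(d);M=np.eye(3)-np.outer(d,d);A.append(M);B.append(M@c["origin"])
    x=np.linalg.lstsq(np.vstack(A),np.hstack(B),rcond=None)[0]
    R[n]=(p+q)/2; print(n,p.round(4),q.round(4),x.round(4))
for a,b in(("well","dot"),("saddle","pad"),("cap","green")):
    d=R[a]-R[b]; print(a,b,np.hypot(*d[:2]),np.degrees(np.arctan2(d[1],d[0])))
print(proj(T,[0,0,0]))
print(ctrl.calibration("wrist"))
```

```text
well [0.533  0.0505 0.121 ] [0.5323 0.055  0.121 ] [0.532  0.052  0.1188]
dot [ 0.5028 -0.054   0.081 ] [ 0.4992 -0.0531  0.081 ] [ 0.5016 -0.0527  0.0831]
saddle [ 0.4634 -0.2238  0.056 ] [ 0.464  -0.2164  0.056 ] [ 0.4619 -0.223   0.0513]
pad [ 0.4332 -0.4093  0.083 ] [ 0.4328 -0.4028  0.083 ] [ 0.4317 -0.4085  0.0801]
cap [0.4559 0.4037 0.088 ] [0.4558 0.407  0.088 ] [0.4552 0.4055 0.0858]
green [0.5541 0.3923 0.088 ] [0.5535 0.3954 0.088 ] [0.5535 0.394  0.0865]
well dot 0.11093137002484801 73.38444744767307
saddle pad 0.18843505309439176 80.62715088848225
cap green 0.09862521896579193 173.29778626972347
[327.01858145 380.37404585]
{'vertical_fov': 65.30097987877312, 'cx': 322.07536982507946, 'cy': 196.94031864967803, 'origin': array([0.06758266, 0.62609073, 0.37249988]), 'attitude': array([[ 0.222494  ,  0.93465428,  0.27734058],
       [ 0.9749318 , -0.21268835, -0.0653579 ],
       [-0.00209993,  0.28492989, -0.95854606]])}
```

```bash
cat >> h.py <<'E'
from scipy.spatial.transform import Rotation as Ro
def go(p,yaw):
    s=ctrl.state(); R=np.array(s["tool_rot"]); a=np.radians(yaw)
    x=np.array([np.cos(a),np.sin(a),0]); y=np.array([0,0,-1.]); G=np.c_[x,y,np.cross(x,y)]
    l=R.T@(np.array(p)-s["tcp_pos"]); t=Ro.from_matrix(R.T@G).as_rotvec(degrees=True)
    print("t",round(s["time"],2),"tcp",s["tcp_pos"].round(4),"w",round(s["grip_width"],4),"F",s["ft_force"].round(2),"\n linear",l.round(4),"twist",t.round(2),"rows",np.linalg.norm(l)/.0625,np.linalg.norm(t)/10.7)
def snap(name,crop=None,k=1):
    c=ctrl.calibration("wrist"); im=ctrl.read_camera("wrist")[:,:,::-1].copy(); cv2.imwrite(f"pics/{name}.png",im); return c,im
E
python3 -c "
from h import *
go([.4555,.4055,.17],83.3)"
```

```text
t 0.1 tcp [0.1385 0.6089 0.2302] w 0.0854 F [0.49 0.01 0.67] 
 linear [-0.1278  0.0603 -0.3542] twist [-0.02 -6.13 -0.1 ] rows 6.102103001588291 0.5725353420653964
```

Emit:
drive_tool(plan=[{"linear": [-0.02,0.01,-0.056],"twist": [0,-1,0],"jaw": 0.05},{"linear": [-0.04,0.02,-0.11],"twist": [0,-2,0],"jaw": 0.05},{"linear": [-0.058,0.028,-0.16],"twist": [0,-3,0],"jaw": 0.05},{"linear": [-0.077,0.036,-0.213],"twist": [0,-4,0],"jaw": 0.05},{"linear": [-0.096,0.045,-0.266],"twist": [0,-5,0],"jaw": 0.05},{"linear": [-0.115,0.054,-0.318],"twist": [0,-6,0],"jaw": 0.05},{"linear": [-0.128,0.06,-0.354],"twist": [0,-6.1,-0.1],"jaw": 0.05},{"linear": [-0.128,0.06,-0.354],"twist": [0,-6.1,-0.1],"jaw": 0.05},{"linear": [-0.128,0.06,-0.354],"twist": [0,-6.1,-0.1],"jaw": 0.05}])

```text
time: 1.23
tcp_pos: [0.4547, 0.4055, 0.17]
tool_rot: [[0.117, -0.001, -0.993], [0.993, -0.0, 0.117], [-0.0, -1.0, 0.001]]
ft_force: [-0.9, 0.2, -0.2]
grip_width: 0.0499
```

```bash
python3 -c "
from h import *
go([.4555,.4055,.17],83.3)
c,im=snap('w1'); np.save('w1.npy',c,allow_pickle=True); print(proj(c,ctrl.state()['tcp_pos']))"
```

```text
t 1.23 tcp [0.4547 0.4055 0.17  ] w 0.0499 F [-0.85  0.2  -0.16] 
 linear [ 0.0001 -0.     -0.0008] twist [-0.07 -0.03 -0.02] rows 0.012384993040393479 0.007373387259302622
[321.3107999  254.85183042]
```

View pics/w1.png

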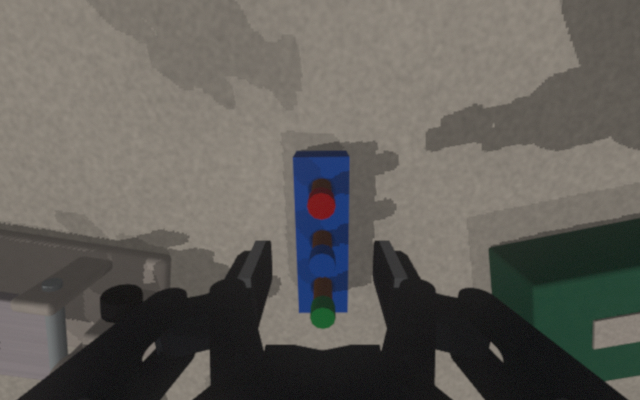

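The wrist view shows the rack lined up with the jaws and the red cap at (321,206).

```bash
cat >> h.py <<'E'
def redcap(im,box=None):
    h=cv2.cvtColor(im,cv2.COLOR_BGR2HSV); m=(((h[...,0]<6)|(h[...,0]>174))&(h[...,1]>150)&(h[...,2]>110)).astype(np.uint8)
    k,l,st,ce=cv2.connectedComponentsWithStats(m); i=1+np.argmax(st[1:,4]); (x,y),r=cv2.minEnclosingCircle(np.argwhere(l==i)[:,::-1].astype(np.float32))
    print("red",st[i],ce[i].round(2),"circ",x,y,r); return x,y
E
python3 - <<'E'
from h import *
c=np.load('w1.npy',allow_pickle=True).item(); im=cv2.imread('pics/w1.png')
u=redcap(im); p=at(c,*u,.088); print(p); go([p[0],p[1],.060],83.3)
E
```

```text
red [308 194  26  25 508] [320.69 205.8 ] circ 320.756103515625 205.5853729248047 13.015549659729004
[0.45515805 0.40514871 0.088     ]
t 1.27 tcp [0.4544 0.4059 0.1702] w 0.0502 F [-0.56 -0.44  0.05] 
 linear [-0.0007  0.1102 -0.0009] twist [-0.05  0.03 -0.  ] rows 1.763630817409184 0.005395429462479435
```

Emit:
drive_tool(plan=[{"linear": [-0.0005,0.05,-0.0008],"jaw": 0.05},{"linear": [-0.0005,0.09,-0.0008],"jaw": 0.05},{"linear": [-0.0005,0.11,-0.0008],"jaw": 0.05},{"linear": [-0.0005,0.11,-0.0008],"jaw": 0.05},{"linear": [-0.0005,0.11,-0.0008],"jaw": 0.01},{"linear": [-0.0005,0.11,-0.0008],"jaw": 0.01},{"linear": [-0.0005,0.11,-0.0008],"jaw": 0.01},{"linear": [-0.0005,0.11,-0.0008],"jaw": 0.01},{"linear": [-0.0005,0.11,-0.0008],"jaw": 0.01}])

```text
invalid input
```

Emit:
drive_tool(plan=[{"linear": [0,-0.03,0],"jaw": 0.01},{"linear": [0,-0.06,0],"jaw": 0.01},{"linear": [0,-0.11,0],"jaw": 0.01},{"linear": [0,-0.16,0],"jaw": 0.01},{"linear": [0,-0.18,0],"jaw": 0.01},{"linear": [0,-0.18,0],"jaw": 0.01},{"linear": [0,-0.18,0],"jaw": 0.01}])

```text
invalid input
```

Run:
```python
from h import *
go([.5325,.0525,.235],83.3)
s=ctrl.state(); c,im=snap('w2'); print(proj(c,s['tcp_pos'])); redcap(im)
```

```text
t 1.27 tcp [0.4544 0.4059 0.1702] w 0.0502 F [-0.56 -0.44  0.05] 
 linear [-0.3419 -0.0649 -0.1185] twist [-0.05  0.03 -0.  ] rows 5.882713259403692 0.005395429462479435
[320.59305679 255.14353872]
red [307 194  27  25 505] [320.04 206.06] circ 320.0 206.0 13.038504600524902
```

Emit:
drive_tool(plan=[{"twist": [0,0,0],"linear": [-0.0005,0.05,-0.0008],"jaw": 0.05},{"twist": [0,0,0],"linear": [-0.0005,0.09,-0.0008],"jaw": 0.05},{"twist": [0,0,0],"linear": [-0.0005,0.11,-0.0008],"jaw": 0.05},{"twist": [0,0,0],"linear": [-0.0005,0.11,-0.0008],"jaw": 0.05},{"twist": [0,0,0],"linear": [-0.0005,0.11,-0.0008],"jaw": 0.01},{"twist": [0,0,0],"linear": [-0.0005,0.11,-0.0008],"jaw": 0.01},{"twist": [0,0,0],"linear": [-0.0005,0.11,-0.0008],"jaw": 0.01},{"twist": [0,0,0],"linear": [-0.0005,0.11,-0.0008],"jaw": 0.01},{"twist": [0,0,0],"linear": [-0.0005,0.11,-0.0008],"jaw": 0.01}])

```text
time: 2.45
tcp_pos: [0.4566, 0.4065, 0.063]
tool_rot: [[0.116, 0.003, -0.993], [0.993, 0.003, 0.116], [0.003, -1.0, -0.003]]
ft_force: [0.3, 0.1, 6.2]
grip_width: 0.0198
```

Emit:
drive_tool(plan=[{"twist": [0,0,0],"linear": [0,-0.02,0],"jaw": 0.01},{"twist": [0,0,0],"linear": [0,-0.05,0],"jaw": 0.01},{"twist": [0,0,0],"linear": [0,-0.1,0],"jaw": 0.01},{"twist": [0,0,0],"linear": [0,-0.15,0],"jaw": 0.01},{"twist": [0,0,0],"linear": [0,-0.175,0],"jaw": 0.01},{"twist": [0,0,0],"linear": [0,-0.175,0],"jaw": 0.01},{"twist": [0,0,0],"linear": [0,-0.175,0],"jaw": 0.01}])

```text
time: 3.32
tcp_pos: [0.4554, 0.4057, 0.2368]
tool_rot: [[0.116, 0.001, -0.993], [0.993, 0.002, 0.116], [0.002, -1.0, -0.001]]
ft_force: [-0.1, -0.5, -1.0]
grip_width: 0.0202
```

Run:
```python
from h import *
go([.5325,.0525,.235],83.3)
s=ctrl.state(); c,im=snap('w2'); print(proj(c,s['tcp_pos'])); redcap(im)
```

```text
t 3.33 tcp [0.4554 0.4057 0.2368] w 0.0202 F [-0.12 -0.46 -0.97] 
 linear [-0.3418  0.0014 -0.1175] twist [0.07 0.05 0.1 ] rows 5.783497235828539 0.012159368210143472
[320.59912594 255.1496222 ]
red [315 297  22   5  44] [325.7 299.5] circ 325.5 298.5 10.606701850891113
```

View pics/w2.png

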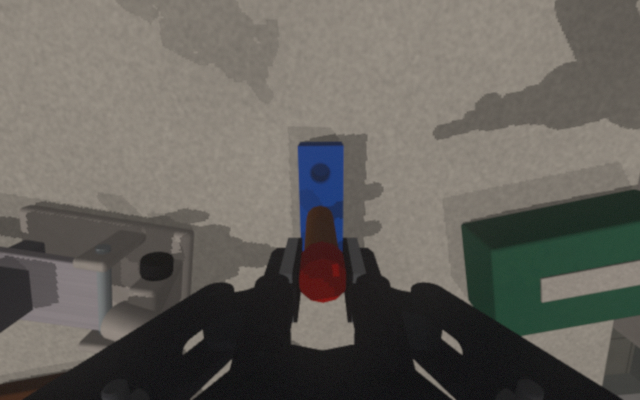

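Vial is held upright: cap at (322,280), foot at (320,210), and the rack hole at (320,172) is empty. Now on to the well.

Emit:
drive_tool(plan=[{"twist": [0,0,0],"linear": [-0.05,-0.005,-0.02],"jaw": 0.01},{"twist": [0,0,0],"linear": [-0.1,-0.01,-0.04],"jaw": 0.01},{"twist": [0,0,0],"linear": [-0.15,-0.01,-0.06],"jaw": 0.01},{"twist": [0,0,0],"linear": [-0.2,-0.01,-0.08],"jaw": 0.01},{"twist": [0,0,0],"linear": [-0.25,-0.01,-0.1],"jaw": 0.01},{"twist": [0,0,0],"linear": [-0.3,-0.01,-0.12],"jaw": 0.01},{"twist": [0,0,0],"linear": [-0.34,-0.01,-0.135],"jaw": 0.01},{"twist": [0,0,0],"linear": [-0.34,-0.01,-0.135],"jaw": 0.01},{"twist": [0,0,0],"linear": [-0.34,-0.01,-0.135],"jaw": 0.01}])

```text
time: 4.5
tcp_pos: [0.5491, 0.0524, 0.244]
tool_rot: [[0.116, -0.003, -0.993], [0.993, 0.001, 0.116], [0.001, -1.0, 0.003]]
ft_force: [-0.4, -0.6, 0.1]
grip_width: 0.0203
```

Run:
```python
from h import *
go([.5325,.0525,.235],83.3)
s=ctrl.state(); c,im=snap('w3'); np.save('w3.npy',c,allow_pickle=True); print(proj(c,s['tcp_pos']),proj(c,[.5325,.0525,.121]))
u,v=map(int,proj(c,[.5325,.0525,.121])); u-=60;v-=50
cv2.imwrite('pics/w3c.png',cv2.resize(im[v:v+130,u:u+130],None,fx=4.5,fy=4.5,interpolation=cv2.INTER_CUBIC)); print(u,v)
```

```text
t 4.5 tcp [0.5491 0.0524 0.244 ] w 0.0203 F [-0.4  -0.59  0.1 ] 
 linear [-0.0018  0.0091  0.0165] twist [-0.16  0.03  0.06] rows 0.30237443062975644 0.016454416088606108
[320.59915578 255.10715459] [318.99466523 172.39159806]
258 122
```

View pics/w3c.png

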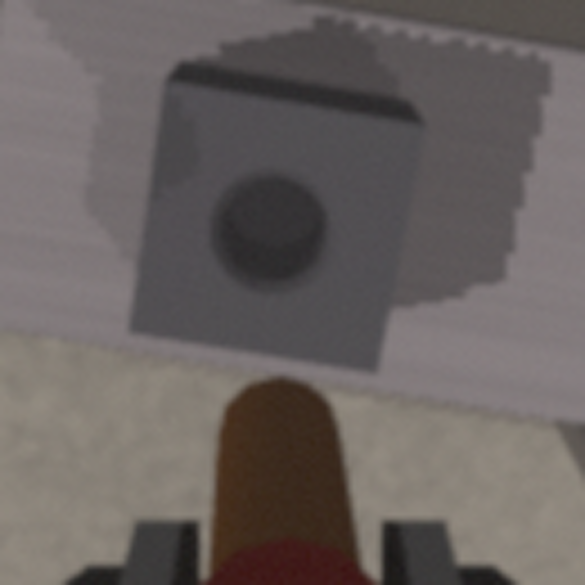

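Well mouth in the crop is at about (270,232); the block's corners suggest about (275,229). The vial foot is at (280,380). I settle this numerically.

Run:
```python
from h import *
c=np.load('w3.npy',allow_pickle=True).item(); im=cv2.imread('pics/w3.png')
f=lambda x,y:((x+.5)/4.5-.5+258,(y+.5)/4.5-.5+122)
for q in((270,232),(275.4,229)): print(at(c,*f(*q),.121).round(4))
cs=np.array([at(c,*f(*q),.121) for q in((170,82),(424,124),(378,372),(131,331))]); print(cs.round(4),cs.mean(0).round(4),np.linalg.norm(np.diff(cs,axis=0),axis=1))
d=cs[1]-cs[0]; print(np.degrees(np.arctan2(d[1],d[0])))
g=cv2.cvtColor(im,cv2.COLOR_BGR2GRAY)[150:200,295:345].astype(int)
for T in(60,65,70,75,80):
    k,l,st,ce=cv2.connectedComponentsWithStats((g<T).astype(np.uint8)); i=l[23,23]
    pts=cv2.findContours((l==i).astype(np.uint8),0,2)[0][0]
    if i and len(pts)>5: e=cv2.fitEllipse(pts); print(T,st[i,:5],np.round(e[0],2)+np.array([295,150]),e[1],at(c,e[0][0]+295,e[0][1]+150,.121).round(4))
print(g[23,8:40]); print(g[6:42,23])
print("foot", at(c,*f(280,380),.19))
```

```text
[0.533  0.0512 0.121 ]
[0.5326 0.0523 0.121 ]
[[0.5025 0.0361 0.121 ]
 [0.5158 0.0826 0.121 ]
 [0.5637 0.0691 0.121 ]
 [0.5496 0.0217 0.121 ]] [0.5329 0.0524 0.121 ] [0.04835691 0.04971871 0.04948388]
73.96782138359674
60 [ 11  11  24  25 454] [317.44 172.99] (22.837181091308594, 23.910663604736328) [0.5329 0.0511 0.121 ]
65 [ 10  11  26  25 506] [317.35 173.03] (24.164148330688477, 24.983190536499023) [0.5329 0.051  0.121 ]
70 [ 10  10  26  27 556] [317.49 173.17] (25.58245849609375, 26.02475357055664) [0.533  0.0511 0.121 ]
75 [  9   9  28  29 614] [317.58 173.08] (26.63599967956543, 27.512020111083984) [0.533  0.0512 0.121 ]
80 [  2   4  47  46 964] [319.96 174.6 ] (35.83121871948242, 39.994293212890625) [0.5345 0.0531 0.121 ]
[78 73 60 56 49 46 47 46 48 50 51 53 53 52 52 51 51 52 52 52 53 52 50 51
 47 47 52 66 73 76 80 80]
[80 79 78 73 67 59 53 52 51 52 53 52 50 53 53 51 51 51 51 51 48 45 47 44
 46 46 45 48 55 61 66 75 81 80 79 80]
foot [0.54073561 0.05267157 0.19      ]
```

```bash
python3 -c "
from h import *
go([.533,.052,.172],83.3)"
```

```text
t 4.55 tcp [0.5492 0.0528 0.2444] w 0.02 F [-0.67  0.16 -0.77] 
 linear [-0.0028  0.0725  0.0158] twist [-0.12  0.09  0.06] rows 1.187533728432233 0.014937230103816165
```

Emit:
drive_tool(plan=[{"twist": [0,0,0],"linear": [-0.0028,0.01,0.016],"jaw": 0.01},{"twist": [-0.1,0,0],"linear": [-0.0028,0.03,0.016],"jaw": 0.01},{"twist": [-0.1,0,0],"linear": [-0.0028,0.05,0.016],"jaw": 0.01},{"twist": [-0.1,0,0],"linear": [-0.0028,0.057,0.016],"jaw": 0.01},{"twist": [-0.1,0,0],"linear": [-0.0028,0.062,0.016],"jaw": 0.01},{"twist": [-0.1,0,0],"linear": [-0.0028,0.067,0.016],"jaw": 0.01},{"twist": [-0.1,0,0],"linear": [-0.0028,0.072,0.016],"jaw": 0.01},{"twist": [-0.1,0,0],"linear": [-0.0028,0.072,0.016],"jaw": 0.01}])

```text
time: 5.55
tcp_pos: [0.5328, 0.052, 0.1722]
tool_rot: [[0.115, -0.001, -0.993], [0.993, 0.001, 0.115], [0.001, -1.0, 0.001]]
ft_force: [-0.4, -0.3, -0.1]
grip_width: 0.0199
```

Run:
```python
from h import *
go([.533,.052,.142],83.3)
```

```text
t 5.55 tcp [0.5328 0.052  0.1722] w 0.0199 F [-0.44 -0.32 -0.11] 
 linear [ 0.      0.0302 -0.0003] twist [-0.04  0.09  0.05] rows 0.483888443789315 0.010138250652976862
```

No contact force, so the foot has entered. Continue down.

Emit:
drive_tool(plan=[{"twist": [0,0,0],"linear": [0,0.006,0],"jaw": 0.01},{"twist": [0,0,0],"linear": [0,0.012,0],"jaw": 0.01},{"twist": [0,0,0],"linear": [0,0.018,0],"jaw": 0.01},{"twist": [0,0,0],"linear": [0,0.024,0],"jaw": 0.01},{"twist": [0,0,0],"linear": [0,0.028,0],"jaw": 0.01},{"twist": [0,0,0],"linear": [0,0.028,0],"jaw": 0.01}])

```text
time: 6.3
tcp_pos: [0.5325, 0.052, 0.1437]
tool_rot: [[0.115, -0.001, -0.993], [0.993, 0.001, 0.115], [0.001, -1.0, 0.002]]
ft_force: [0.1, -0.3, -0.2]
grip_width: 0.0202
```

Emit:
drive_tool(plan=[{"twist": [0,0,0],"linear": [0,0.002,0],"jaw": 0.01},{"twist": [0,0,0],"linear": [0,0.004,0],"jaw": 0.01},{"twist": [0,0,0],"linear": [0,0.004,0],"jaw": 0.01}])

```text
time: 6.68
tcp_pos: [0.5337, 0.0519, 0.1419]
tool_rot: [[0.115, 0.002, -0.993], [0.993, 0.001, 0.115], [0.001, -1.0, -0.001]]
ft_force: [-2.0, -0.5, 6.6]
grip_width: 0.0196
```

Bottomed with 6.6 N at the expected height. Open, rise and look.

Emit:
drive_tool(plan=[{"twist": [0,0,0],"linear": [0,-0.001,0],"jaw": 0.03},{"twist": [0,0,0],"linear": [0,-0.001,0],"jaw": 0.045},{"twist": [0,0,0],"linear": [0,-0.001,0],"jaw": 0.045},{"twist": [0,0,0],"linear": [0,-0.001,0],"jaw": 0.045},{"twist": [0,0,0],"linear": [0,-0.03,0],"jaw": 0.045},{"twist": [0,0,0],"linear": [0,-0.08,0],"jaw": 0.045},{"twist": [0,0,0],"linear": [0,-0.13,0],"jaw": 0.045},{"twist": [0,0,0],"linear": [0,-0.13,0],"jaw": 0.045}])

```text
time: 7.68
tcp_pos: [0.536, 0.0517, 0.2779]
tool_rot: [[0.115, 0.012, -0.993], [0.993, 0.0, 0.115], [0.002, -1.0, -0.011]]
ft_force: [0.2, -0.7, 0.3]
grip_width: 0.0448
```

Run:
```python
from h import *
go([.455,-.30,.24],170.6)
go([.455,-.30,.24],-9.4)
print(ctrl.state()["joint_positions"])
c,im=snap('w4'); u=redcap(im); print(at(c,*u,.167),proj(c,[.5328,.0518,.167]))
T=ctrl.calibration("top");S=ctrl.calibration("scene")
h=ctrl.read_camera("scene")[:,:,::-1].copy();print(proj(S,[.5328,.0518,.167])); redcap(h[195:220,315:355].copy())
p=proj(S,[.5328,.0518,.13]).astype(int)
o=np.zeros((400,800,3),np.uint8); o[:,:400]=im[:,120:520]; o[:,400:]=cv2.resize(h[p[1]-40:p[1]+40,p[0]-40:p[0]+40],(400,400),interpolation=cv2.INTER_CUBIC); cv2.imwrite('pics/c4.png',o)
```

```text
t 7.67 tcp [0.536  0.0517 0.2779] w 0.0448 F [ 0.19 -0.68  0.26] 
 linear [-0.3588  0.0368  0.0403] twist [  0.6  -87.21  -0.42] rows 5.806164225849552 8.150937940989696
t 7.67 tcp [0.536  0.0517 0.2779] w 0.0448 F [ 0.19 -0.68  0.26] 
 linear [-0.3588  0.0368  0.0403] twist [ 0.43 92.79  0.61] rows 5.806164225849552 8.671853821002525
[-2.43597249e+00 -1.07094799e+01  1.01077982e+02  4.91872513e-02
  8.89676135e+01 -8.58235679e+01]
red [   0  130  119   31 1987] [ 54.63 148.26] circ 59.0 150.5 59.6092414855957
[ 0.47597084 -0.1544128   0.167     ] [320.65936926 189.20635339]
[332.99903908 194.85507004]
red [15  0  8  3 21] [18.38  0.86] circ 18.5 0.5 3.5356338024139404
```

View pics/c4.png

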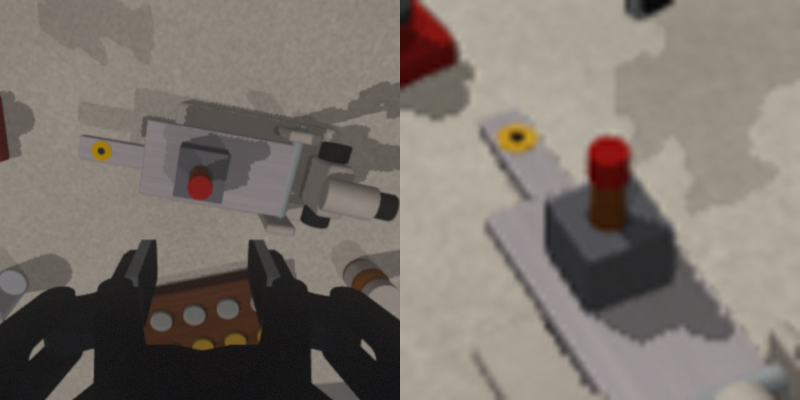

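The vial stands fully seated in the well: cap at (609,150) in the right panel, deck level. In the left panel the dot is at (101,151). Next, turn and move over the jack's fin.

Emit:
drive_tool(plan=[{"twist": [0,10,0],"linear": [-0.035,0,0.004],"jaw": 0.045},{"twist": [0,20,0],"linear": [-0.07,0,0.008],"jaw": 0.045},{"twist": [0,30,0],"linear": [-0.11,0,0.012],"jaw": 0.045},{"twist": [0,40,0],"linear": [-0.15,0.003,0.018],"jaw": 0.045},{"twist": [0,50,0],"linear": [-0.19,0.008,0.023],"jaw": 0.045},{"twist": [0,60,0],"linear": [-0.23,0.012,0.028],"jaw": 0.045},{"twist": [0,70,0],"linear": [-0.27,0.017,0.034],"jaw": 0.045},{"twist": [0,80,0],"linear": [-0.31,0.022,0.039],"jaw": 0.045},{"twist": [0.4,90,0.6],"linear": [-0.34,0.028,0.043],"jaw": 0.045},{"twist": [0.4,92.8,0.6],"linear": [-0.353,0.028,0.044],"jaw": 0.045},{"twist": [0.4,92.8,0.6],"linear": [-0.353,0.028,0.044],"jaw": 0.045},{"twist": [0.4,92.8,0.6],"linear": [-0.353,0.028,0.044],"jaw": 0.045}])

```text
time: 9.28
tcp_pos: [0.4495, -0.2928, 0.2435]
tool_rot: [[0.987, -0.009, 0.161], [-0.161, 0.001, 0.987], [-0.009, -1.0, -0.001]]
ft_force: [0.3, -0.5, 0.0]
grip_width: 0.0449
```

Run:
```python
from h import *
go([.4515,-.294,.25],-9.4)
print(ctrl.state()["joint_positions"].round(1))
c,im=snap('w5'); np.save('w5.npy',c,allow_pickle=True); print(proj(c,[.4515,-.294,.078]),proj(c,[.4637,-.2201,.056]),proj(c,[.501,-.0535,.081]))
cv2.imwrite('pics/w5b.png',cv2.resize(im[:,80:560],(720,600)))
```

```text
t 9.28 tcp [ 0.4495 -0.2928  0.2435] w 0.0449 F [ 0.32 -0.47  0.01] 
 linear [ 0.0021 -0.0065 -0.0008] twist [ 0.04  0.12 -0.52] rows 0.11012052702906455 0.04959816766123762
[-40.9  -9.3 103.1  -0.3  86.6 -31.6]
[326.08334504 180.30260298] [326.35646987 103.13249125] [ 339.98416203 -125.51038243]
```

View pics/w5b.png

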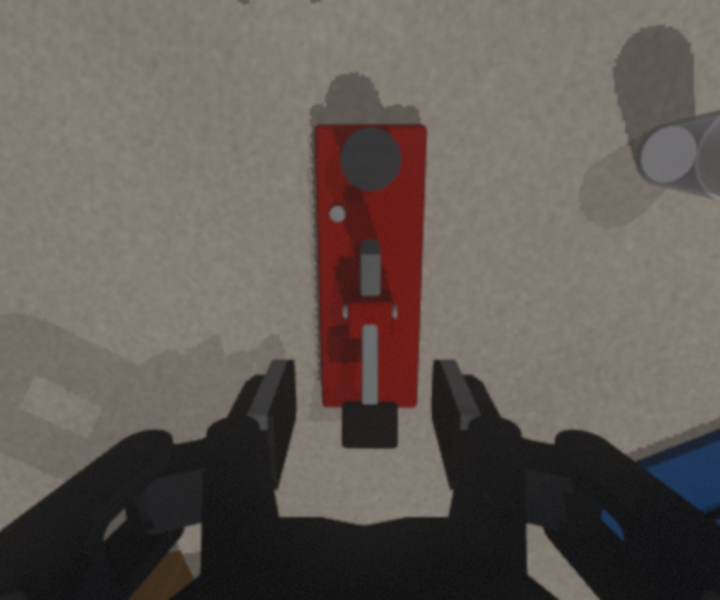

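The wrist view shows the saddle at (371,159), the fin top at (370,274) and the press pad at about (370,420), square to the jaws.

Run:
```python
from h import *
c=np.load('w5.npy',allow_pickle=True).item(); f=lambda x,y:((x+.5)/1.5-.5+80,(y+.5)/1.5-.5)
P={n:at(c,*f(x,y),z) for n,x,y,z in(("sad",371,159.5,.056),("fin",370,274,.078),("base1",319,126,.022),("base2",426,126,.022),("base3",325,405,.022),("base4",417,405,.022))}
for n in P: print(n,P[n].round(4))
g=cv2.cvtColor(cv2.imread('pics/w5.png'),cv2.COLOR_BGR2GRAY)
d=P["sad"]-P["fin"]; print(np.hypot(*d[:2]),np.degrees(np.arctan2(d[1],d[0])))
m=(P["base1"]+P["base2"])/2-(P["base3"]+P["base4"])/2; print(np.hypot(*m[:2]),np.degrees(np.arctan2(m[1],m[0])))
# dot from w4 crop, approx refined
h=cv2.cvtColor(cv2.imread('pics/w4.png'),cv2.COLOR_BGR2HSV); k,l,st,ce=cv2.connectedComponentsWithStats(((abs(h[...,0].astype(int)-24)<7)&(h[...,1]>150)&(h[...,2]>90)).astype(np.uint8)); print([(st[i],ce[i].round(1)) for i in range(1,k) if st[i,4]>40])
go([P["fin"][0],P["fin"][1],.045],-9.4)
```

```text
sad [ 0.464  -0.2231  0.056 ]
fin [ 0.4516 -0.2963  0.078 ]
base1 [ 0.4304 -0.194   0.022 ]
base2 [ 0.5076 -0.2067  0.022 ]
base3 [ 0.3923 -0.42    0.022 ]
base4 [ 0.4715 -0.4326  0.022 ]
0.07424409359142081 80.31485219144939
0.22899729255564835 80.67536967332332
[(array([212, 141,  19,  20, 256], dtype=int32), array([221. , 150.6])), (array([345, 334,  21,  11, 176], dtype=int32), array([354.8, 339.3])), (array([313, 340,  20,  10, 149], dtype=int32), array([322.5, 344.5]))]
t 9.32 tcp [ 0.4497 -0.2928  0.2438] w 0.045 F [ 0.86  0.64 -0.85] 
 linear [ 0.0042  0.1987 -0.003 ] twist [ 0.06  0.12 -0.49] rows 3.18093405728676 0.04791919218394611
```

Emit:
drive_tool(plan=[{"twist": [0,0.1,-0.5],"linear": [0.0042,0.06,-0.003],"jaw": 0.045},{"twist": [0,0.1,-0.5],"linear": [0.0042,0.12,-0.003],"jaw": 0.045},{"twist": [0,0.1,-0.5],"linear": [0.0042,0.16,-0.003],"jaw": 0.045},{"twist": [0,0.1,-0.5],"linear": [0.0042,0.18,-0.003],"jaw": 0.045},{"twist": [0,0.1,-0.5],"linear": [0.0042,0.198,-0.003],"jaw": 0.045},{"twist": [0,0.1,-0.5],"linear": [0.0042,0.198,-0.003],"jaw": 0.045},{"twist": [0,0.1,-0.5],"linear": [0.0042,0.198,-0.003],"jaw": 0.045}])

```text
time: 10.2
tcp_pos: [0.4527, -0.2973, 0.0475]
tool_rot: [[0.987, 0.002, 0.163], [-0.163, -0.003, 0.987], [0.003, -1.0, -0.003]]
ft_force: [-0.1, 0.4, 0.2]
grip_width: 0.0448
```

Emit:
drive_tool(plan=[{"twist": [0,0,0],"linear": [0,0,0],"jaw": 0.0},{"twist": [0,0,0],"linear": [0,0,0],"jaw": 0.0},{"twist": [0,0,0],"linear": [0,0,0],"jaw": 0.0},{"twist": [0,0,0],"linear": [0,0,0],"jaw": 0.0},{"twist": [0,0,0],"linear": [0,0,0],"jaw": 0.0},{"twist": [0,0,0],"linear": [0,0,0],"jaw": 0.0}])

```text
time: 10.95
tcp_pos: [0.4532, -0.298, 0.049]
tool_rot: [[0.987, 0.003, 0.163], [-0.163, -0.004, 0.987], [0.004, -1.0, -0.004]]
ft_force: [-2.3, 0.6, 5.2]
grip_width: 0.0128
```

Run:
```python
from h import *
go([.4515+.037,-.294+.168,.048],-9.4)
c,im=snap('w6'); np.save('w6.npy',c,allow_pickle=True)
h=cv2.cvtColor(im,cv2.COLOR_BGR2HSV)
T=ctrl.calibration("top"); t=ctrl.read_camera("top")[:,:,::-1].copy(); cv2.imwrite('pics/top6.png',t)
cv2.imwrite('pics/w6b.png',im[:320,120:520])
```

```text
t 10.95 tcp [ 0.4532 -0.298   0.049 ] w 0.0128 F [-2.34  0.56  5.22] 
 linear [0.0068 0.0004 0.1755] twist [0.22 0.03 0.21] rows 2.8098172123665983 0.029097708670613336
```

View pics/w6b.png

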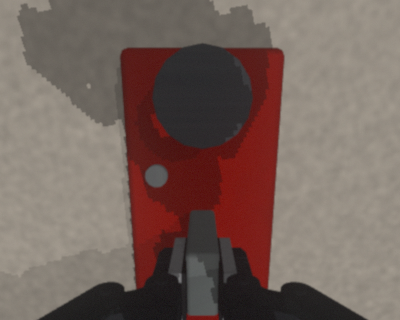

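The fin is gripped; the saddle is at (203,97) in the crop, which is (323,97) in full.

Run:
```python
from h import *
c=np.load('w6.npy',allow_pickle=True).item(); s=ctrl.state()
R=np.array(s["tool_rot"]); A=R.T@c["attitude"]; o=R.T@(c["origin"]-s["tcp_pos"])
R4=np.array([[0.115,0.012,-0.993],[0.993,0,0.115],[0.002,-1,-0.011]]); c4=dict(c); c4["attitude"]=R4@A; c4["origin"]=np.array([.536,.0517,.2779])+R4@o
d=at(c4,221,150.6,.081); print("dot wrist",d)
im=cv2.imread('pics/w6.png'); print(at(c,323,97,.056))
h=cv2.cvtColor(im,cv2.COLOR_BGR2HSV); m=(h[:175,240:410,1]<90).astype(np.uint8); k,l,st,ce=cv2.connectedComponentsWithStats(m); i=l[97,83]
p=cv2.findContours((l==i).astype(np.uint8),0,2)[0][0]; (x,y),r=cv2.minEnclosingCircle(p); print(st[i],x+240,y,r,at(c,x+240,y,.056))
```

```text
dot wrist [ 0.50089177 -0.05466913  0.081     ]
[ 0.46552358 -0.22286948  0.056     ]
[    0     0   170   175 17355] 324.5 87.0 121.28179931640625 [ 0.46676124 -0.21912926  0.056     ]
```

Emit:
drive_tool(plan=[{"twist": [0,0,0],"linear": [0,-0.003,0],"jaw": 0},{"twist": [0,0,0],"linear": [0,-0.003,0],"jaw": 0},{"twist": [0,0,0],"linear": [0.001,-0.003,0.02],"jaw": 0},{"twist": [0,0,0],"linear": [0.002,-0.003,0.05],"jaw": 0},{"twist": [0,0,0],"linear": [0.004,-0.0033,0.08],"jaw": 0},{"twist": [0,0,0],"linear": [0.004,-0.0033,0.08],"jaw": 0}])

```text
time: 11.8
tcp_pos: [0.4695, -0.2165, 0.0507]
tool_rot: [[0.987, 0.001, 0.16], [-0.16, -0.002, 0.987], [0.001, -1.0, -0.002]]
ft_force: [0.3, 0.4, -7.2]
grip_width: 0.013
```

Run:
```python
from h import *
go([.4532+.0357,-.298+.1689,.052],-9.4)
c,im=snap('w7');np.save('w7.npy',c,allow_pickle=True)
S=ctrl.read_camera("scene")[:,:,::-1].copy()
o=np.zeros((400,800,3),np.uint8); o[:,:400]=im[:,120:520]; o[:,400:]=cv2.resize(S[115:235,230:350],(400,400),interpolation=cv2.INTER_CUBIC); cv2.imwrite('pics/c7.png',o)
```

```text
t 11.8 tcp [ 0.4695 -0.2165  0.0507] w 0.013 F [ 0.29  0.39 -7.16] 
 linear [ 0.0052 -0.0015  0.0894] twist [0.11 0.2  0.08] rows 1.433262437840214 0.022189379327031956
```

View pics/c7.png

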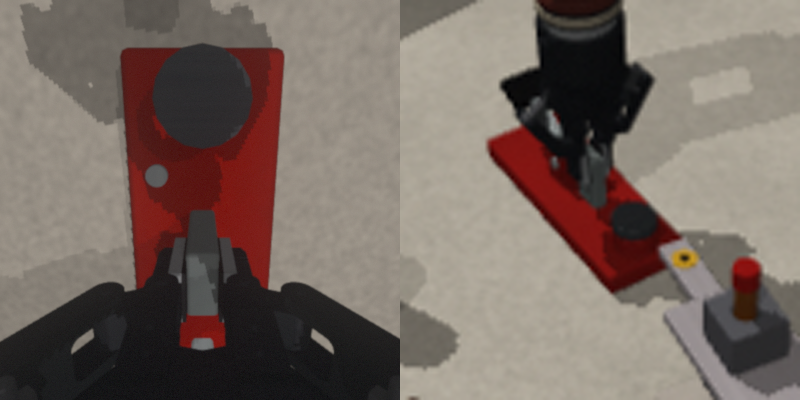

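The jack hangs level (7 N) in the same grip pose. Continue under the tongue.

Emit:
drive_tool(plan=[{"twist": [0,0,0],"linear": [0.001,-0.0005,0.02],"jaw": 0},{"twist": [0,0,0],"linear": [0.003,-0.0005,0.045],"jaw": 0},{"twist": [0,0,0],"linear": [0.004,-0.0005,0.07],"jaw": 0},{"twist": [0,0,0],"linear": [0.0052,-0.0005,0.0894],"jaw": 0},{"twist": [0,0,0],"linear": [0.0052,-0.0005,0.0894],"jaw": 0},{"twist": [0,0,0],"linear": [0.0052,-0.0005,0.0894],"jaw": 0}])

```text
time: 12.65
tcp_pos: [0.4892, -0.132, 0.0514]
tool_rot: [[0.987, 0.002, 0.162], [-0.162, -0.004, 0.987], [0.002, -1.0, -0.004]]
ft_force: [0.9, -0.3, -7.8]
grip_width: 0.0131
```

Run:
```python
from h import *
go([.4532+.0357,-.298+.1689,.048],-9.4)
c,im=snap('w8');np.save('w8.npy',c,allow_pickle=True)
S=ctrl.read_camera("scene")[:,:,::-1].copy()
o=np.zeros((400,800,3),np.uint8); o[:,:400]=im[:,120:520]; o[:,400:]=cv2.resize(S[145:225,270:350],(400,400),interpolation=cv2.INTER_CUBIC); cv2.imwrite('pics/c8.png',o)
```

```text
t 12.65 tcp [ 0.4892 -0.132   0.0514] w 0.0131 F [ 0.89 -0.33 -7.76] 
 linear [-0.0008  0.0034  0.0028] twist [0.23 0.07 0.14] rows 0.0716219314212775 0.025933006980569898
```

View pics/c8.png

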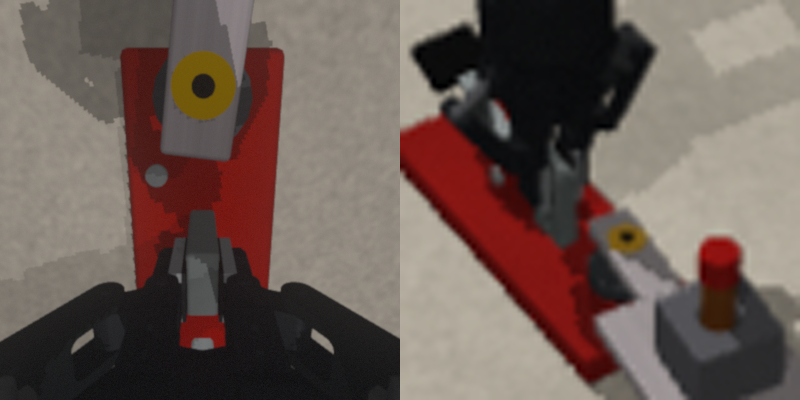

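Tongue is over the saddle: dot at (323,86) in full pixels, saddle still at (323,97). I compute the remaining offset.

Run:
```python
from h import *
c=np.load('w8.npy',allow_pickle=True).item(); R=np.array(ctrl.state()["tool_rot"])
d=at(c,323,86,.081)
for z in(.056,.059):
    s=at(c,323,97,z); print(d,s,R.T@((d-s)*[1,1,0]))
```

```text
[ 0.50189255 -0.05363201  0.081     ] [ 0.50151483 -0.05676022  0.056     ] [-1.36076854e-04 -1.23442241e-05  3.14796749e-03]
[ 0.50189255 -0.05363201  0.081     ] [ 0.50149101 -0.05680651  0.059     ] [-1.20099467e-04 -1.24903366e-05  3.19750989e-03]
```

Emit:
drive_tool(plan=[{"twist": [0,0,0],"linear": [0,0,0.003],"jaw": 0},{"twist": [0,0,0],"linear": [0,0.001,0.003],"jaw": 0},{"twist": [0,0,0],"linear": [0,0.002,0.003],"jaw": 0},{"twist": [0,0,0],"linear": [0,0.003,0.003],"jaw": 0},{"twist": [0,0,0],"linear": [0,0.003,0.003],"jaw": 0}])

```text
time: 13.38
tcp_pos: [0.4898, -0.1292, 0.0491]
tool_rot: [[0.987, 0.002, 0.163], [-0.163, -0.004, 0.987], [0.002, -1.0, -0.004]]
ft_force: [-2.4, 1.7, -1.4]
grip_width: 0.013
```

Emit:
drive_tool(plan=[{"twist": [0,0,0],"linear": [0,0.001,0],"jaw": 0},{"twist": [0,0,0],"linear": [0,0.001,0],"jaw": 0.02},{"twist": [0,0,0],"linear": [0,0.001,0],"jaw": 0.04},{"twist": [0,0,0],"linear": [0,0.001,0],"jaw": 0.045},{"twist": [0,0,0],"linear": [0,0.0,0],"jaw": 0.045},{"twist": [0,0,0],"linear": [0,-0.03,0],"jaw": 0.045},{"twist": [0,0,0],"linear": [0,-0.08,0],"jaw": 0.045},{"twist": [0,0,0],"linear": [0,-0.13,-0.01],"jaw": 0.045},{"twist": [0,0,0],"linear": [0,-0.13,-0.06],"jaw": 0.0},{"twist": [0,0,0],"linear": [0,-0.13,-0.113],"jaw": 0.0},{"twist": [0,0,0],"linear": [0,-0.13,-0.113],"jaw": 0.0},{"twist": [0,0,0],"linear": [0,-0.13,-0.113],"jaw": 0.0}])

```text
time: 14.88
tcp_pos: [0.4711, -0.2398, 0.1793]
tool_rot: [[0.987, 0.001, 0.163], [-0.163, -0.004, 0.987], [0.002, -1.0, -0.003]]
ft_force: [0.6, -0.1, -0.3]
grip_width: -0.0001
```

Run:
```python
from h import *
go([.471,-.2395,.1],-9.4)
c,im=snap('w9');np.save('w9.npy',c,allow_pickle=True)
print(proj(c,[.471,-.2395,.083]),proj(c,[.5018,-.0538,.081]),proj(c,[.4898,-.1292,.078]))
cv2.imwrite('pics/w9b.png',cv2.resize(im[:300,120:520],(800,600),interpolation=cv2.INTER_CUBIC))
```

```text
t 14.88 tcp [ 0.4711 -0.2398  0.1793] w -0.0001 F [ 0.64 -0.13 -0.34] 
 linear [-0.0003  0.0793  0.0006] twist [0.19 0.02 0.11] rows 1.2681297616983305 0.020559970130303785
[322.22888295 198.97781636] [322.27179659 -86.93162895] [322.94017878  46.51818459]
```

View pics/w9b.png

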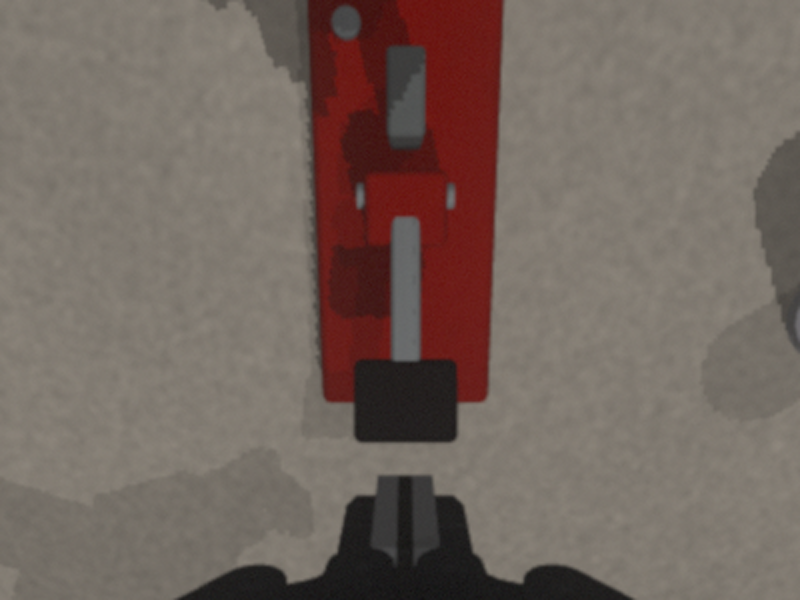

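Pad centre is at (406,400) in the zoom, which agrees with the prediction. The handle is up, the jack is free and the fin is where expected. First stroke.

Emit:
drive_tool(plan=[{"twist": [0,0,0],"linear": [0,0.05,0],"jaw": 0},{"twist": [0,0,0],"linear": [0,0.085,0],"jaw": 0},{"twist": [0,0,0],"linear": [0,0.095,0],"jaw": 0},{"twist": [0,0,0],"linear": [0,0.105,-0.001],"jaw": 0},{"twist": [0,0,0],"linear": [0,0.115,-0.003],"jaw": 0},{"twist": [0,0,0],"linear": [0,0.124,-0.004],"jaw": 0},{"twist": [0,0,0],"linear": [0,0.132,-0.005],"jaw": 0},{"twist": [0,0,0],"linear": [0,0.138,-0.005],"jaw": 0},{"twist": [0,0,0],"linear": [0,0.142,-0.005],"jaw": 0},{"twist": [0,0,0],"linear": [0,0.142,-0.005],"jaw": 0},{"twist": [0,0,0],"linear": [0,0.142,-0.005],"jaw": 0}])

```text
time: 16.3
tcp_pos: [0.4729, -0.2456, 0.0419]
tool_rot: [[0.987, 0.005, 0.162], [-0.161, -0.005, 0.987], [0.006, -1.0, -0.004]]
ft_force: [-7.3, 6.0, 17.2]
grip_width: 0.0001
```

Run:
```python
from h import *
go([.471,-.2395,.037],-9.4)
c,im=snap('w10')
S=ctrl.read_camera("scene")[:,:,::-1].copy()
o=np.zeros((400,800,3),np.uint8); o[:,:400]=im[:,120:520]; o[:,400:]=cv2.resize(S[125:225,260:360],(400,400),interpolation=cv2.INTER_CUBIC); cv2.imwrite('pics/c10.png',o)
```

```text
t 16.3 tcp [ 0.4729 -0.2456  0.0419] w 0.0001 F [-7.26  6.   17.19] 
 linear [-0.0029  0.0049  0.0058] twist [0.24 0.11 0.32] rows 0.12940273347955067 0.038548372923580286
```

The picture limit is reached, so I check by numbers from here: triangulate the dot from the scene and top views.

```bash
cat >> h.py <<'E'
def dot():
    A=[];B=[]
    for n,w in(("top",(325,205,360,240)),("scene",(300,165,335,205))):
        im=ctrl.read_camera(n)[:,:,::-1].copy(); c=ctrl.calibration(n); h=cv2.cvtColor(im,cv2.COLOR_BGR2HSV)[w[1]:w[3],w[0]:w[2]]
        m=((abs(h[...,0].astype(int)-24)<7)&(h[...,1]>140)&(h[...,2]>80)).astype(np.uint8)
        k,l,st,ce=cv2.connectedComponentsWithStats(m)
        if k<2: print(n,"no dot"); return
        i=1+np.argmax(st[1:,4]); u=ce[i]+w[:2]; print(n,u.round(1),st[i,4])
        d=ray(c,*u);d/=np.linalg.norm(d);M=np.eye(3)-np.outer(d,d);A.append(M);B.append(M@c["origin"])
    print("dot",np.linalg.lstsq(np.vstack(A),np.hstack(B),rcond=None)[0].round(4))
E
python3 -c "
from h import *
dot(); print(ctrl.state()['ft_force'])"
```

```text
top [340.  221.2] 26
scene [315.2 185.8] 30
dot [ 0.5031 -0.0498  0.1104]
[-6.10329013  4.71109419 17.37879832]
```

The deck rose 27 mm, about 0.13 rad. Release fully.

Emit:
drive_tool(plan=[{"twist": [0,0,0],"linear": [0,-0.012,0.001],"jaw": 0},{"twist": [0,0,0],"linear": [0,-0.024,0.003],"jaw": 0},{"twist": [0,0,0],"linear": [0,-0.036,0.005],"jaw": 0},{"twist": [0,0,0],"linear": [0,-0.05,0.0058],"jaw": 0},{"twist": [0,0,0],"linear": [-0.003,-0.09,0.0058],"jaw": 0},{"twist": [0.1,0.1,0.2],"linear": [-0.003,-0.137,0.0058],"jaw": 0},{"twist": [0.1,0.1,0.2],"linear": [-0.003,-0.137,0.0058],"jaw": 0},{"twist": [0.1,0.1,0.2],"linear": [-0.003,-0.137,0.0058],"jaw": 0}])

```text
time: 17.5
tcp_pos: [0.4702, -0.2388, 0.1789]
tool_rot: [[0.987, 0.002, 0.163], [-0.163, -0.003, 0.987], [0.002, -1.0, -0.003]]
ft_force: [-0.2, 0.0, -0.7]
grip_width: 0.0001
```

```bash
cat >> h.py <<'E'
def darkpad(c,im):
    g=cv2.cvtColor(im,cv2.COLOR_BGR2GRAY)[160:230,270:376]
    k,l,st,ce=cv2.connectedComponentsWithStats((g<42).astype(np.uint8)); i=1+np.argmax(st[1:,4]); x,y,w,h=st[i,:4]
    u=(270+x+(w-1)/2,160+y+(h-1)/2); print("pad",st[i],u,at(c,*u,.083).round(4))
def fin(c,im):
    h=cv2.cvtColor(im,cv2.COLOR_BGR2HSV)[15:75,300:346]
    k,l,st,ce=cv2.connectedComponentsWithStats(((h[...,1]<70)).astype(np.uint8)); i=1+np.argmax(st[1:,4]); x,y,w,hh=st[i,:4]
    u=(300+x+(w-1)/2,15+y+(hh-1)/2); print("fin",st[i],u,at(c,*u,.078).round(4))
E
python3 - <<'E'
from h import *
c0=np.load('w9.npy',allow_pickle=True).item(); i0=cv2.imread('pics/w9.png'); darkpad(c0,i0); fin(c0,i0)
go([.471,-.2395,.1],-9.4)
c,im=snap('w11'); darkpad(c,im); fin(c,im); dot()
E
```

```text
pad [  26   19   53   41 2029] (np.float64(322.0), np.float64(199.0)) [ 0.4708 -0.2395  0.083 ]
fin [ 13   8  20  51 907] (np.float64(322.5), np.float64(48.0)) [ 0.4893 -0.1301  0.078 ]
t 17.5 tcp [ 0.4702 -0.2388  0.1789] w 0.0001 F [-0.24  0.   -0.75] 
 linear [ 0.0007  0.0789 -0.0003] twist [0.16 0.01 0.14] rows 1.2624290986205082 0.020292774158085287
pad [  28   20   52   42 2043] (np.float64(323.5), np.float64(200.5)) [ 0.4709 -0.2397  0.083 ]
fin [ 15  10  19  50 919] (np.float64(324.0), np.float64(49.5)) [ 0.4894 -0.1302  0.078 ]
top [340.3 222.2] 30
scene [314.8 192.1] 30
dot [ 0.5021 -0.0526  0.0838]
```

The jack has not shifted (0.1–0.2 mm), the handle is back up and the deck is at rest. Second press.

Emit:
drive_tool(plan=[{"twist": [0,0,0],"linear": [0,0.05,0],"jaw": 0},{"twist": [0,0,0],"linear": [0,0.085,0],"jaw": 0},{"twist": [0,0,0],"linear": [0,0.095,0],"jaw": 0},{"twist": [0,0,0],"linear": [0,0.105,-0.001],"jaw": 0},{"twist": [0,0,0],"linear": [0,0.115,-0.003],"jaw": 0},{"twist": [0,0,0],"linear": [0,0.124,-0.004],"jaw": 0},{"twist": [0,0,0],"linear": [0,0.132,-0.005],"jaw": 0},{"twist": [0,0,0],"linear": [0,0.138,-0.005],"jaw": 0},{"twist": [0,0,0],"linear": [0,0.142,-0.005],"jaw": 0},{"twist": [0,0,0],"linear": [0,0.142,-0.005],"jaw": 0},{"twist": [0,0,0],"linear": [0,0.142,-0.005],"jaw": 0},{"twist": [0,0,0],"linear": [0,0.142,-0.005],"jaw": 0}])

```text
time: 19.15
tcp_pos: [0.4702, -0.2435, 0.0416]
tool_rot: [[0.987, -0.0, 0.163], [-0.163, 0.0, 0.987], [-0.0, -1.0, 0.0]]
ft_force: [-14.1, 11.7, 32.7]
grip_width: -0.0002
```

Run:
```python
from h import *
go([.471,-.2395,.037],-9.4); dot()
S=ctrl.read_camera("scene")[:,:,::-1].copy(); c=ctrl.calibration("scene")
h=cv2.cvtColor(S,cv2.COLOR_BGR2HSV)[170:215,315:355]; m=(((h[...,0]<6)|(h[...,0]>174))&(h[...,1]>150)&(h[...,2]>100)); q=np.argwhere(m); print("cap px",q.mean(0)[::-1]+[315,170],len(q),"expected cap mid",proj(c,[.5328-.0,.0518-.0,.171]))
go([.471,-.2395,.037],-9.4)
```

```text
t 19.15 tcp [ 0.4702 -0.2435  0.0416] w -0.0002 F [-14.1   11.69  32.7 ] 
 linear [0.0002 0.0046 0.0041] twist [-0.01  0.03 -0.02] rows 0.09788477739140511 0.003911093381343485
top [340.1 221.2] 28
scene [315.2 185.8] 30
dot [ 0.503  -0.0501  0.1101]
cap px [337.06976744 196.34883721] 43 expected cap mid [333.02604493 193.69918586]
t 19.3 tcp [ 0.4702 -0.2435  0.0416] w -0.0 F [-13.8   11.42  32.31] 
 linear [0.0002 0.0046 0.0041] twist [-0.01  0.04 -0.02] rows 0.09763778695067155 0.003975215690437583
```

Deck is up again at 0.13 rad. 33 N is more than needed, so I ease the push.

Emit:
drive_tool(plan=[{"twist": [0,0,0],"linear": [0,0.0025,0],"jaw": 0},{"twist": [0,0,0],"linear": [0,0.0025,0],"jaw": 0},{"twist": [0,0,0],"linear": [0,0.0025,0],"jaw": 0},{"twist": [0,0,0],"linear": [0,0.0025,0],"jaw": 0}])

```text
time: 19.8
tcp_pos: [0.4719, -0.2448, 0.0427]
tool_rot: [[0.987, 0.003, 0.162], [-0.162, -0.002, 0.987], [0.003, -1.0, -0.002]]
ft_force: [-5.3, 2.3, 11.8]
grip_width: -0.0003
```

Run:
```python
from h import *
go([.471,-.2395,.037],-9.4); dot()
c=ctrl.calibration("scene"); print("cap mid expected tilted",proj(c,[.536,.0624,.170]))
for _ in range(6): ctrl.read_camera("top")
go([.471,-.2395,.037],-9.4)
```

```text
t 19.8 tcp [ 0.4719 -0.2448  0.0427] w -0.0003 F [-5.31  2.33 11.83] 
 linear [-0.0017  0.0057  0.0051] twist [0.1  0.05 0.16] rows 0.12592958321050934 0.01850086208263105
top [340.  221.2] 28
scene [315.1 186. ] 26
dot [ 0.503  -0.0501  0.1095]
cap mid expected tilted [335.07857061 196.77260895]
t 20.2 tcp [ 0.4719 -0.2449  0.0427] w 0.0002 F [-4.44  2.2  13.26] 
 linear [-0.0017  0.0057  0.0052] twist [0.1  0.05 0.16] rows 0.12618896942087332 0.0181099218440374
```

Emit:
drive_tool(plan=[{"twist": [0,0,0],"linear": [0,0.0035,0],"jaw": 0},{"twist": [0,0,0],"linear": [0,0.0035,0],"jaw": 0},{"twist": [0,0,0],"linear": [0,0.0035,0],"jaw": 0},{"twist": [0,0,0],"linear": [0,0.0035,0],"jaw": 0}])

```text
time: 20.7
tcp_pos: [0.4731, -0.2459, 0.0425]
tool_rot: [[0.987, 0.004, 0.162], [-0.162, -0.004, 0.987], [0.005, -1.0, -0.003]]
ft_force: [-5.8, 3.0, 12.3]
grip_width: -0.0004
```

Run:
```python
from h import *
go([.471,-.2395,.037],-9.4); dot()
for _ in range(4): ctrl.read_camera("top")
s=ctrl.state(); print(s["tcp_pos"],s["ft_force"])
if s["tcp_pos"][2]<.043 and 10<s["ft_force"][2]<30: ctrl.finish_job(); print("handed in")
```

```text
t 20.7 tcp [ 0.4731 -0.2459  0.0425] w -0.0004 F [-5.82  3.04 12.35] 
 linear [-0.0031  0.0055  0.006 ] twist [0.17 0.07 0.26] rows 0.13882373947236443 0.02991688109580342
top [340.  221.2] 28
scene [315.1 186.1] 27
dot [ 0.503  -0.0501  0.1091]
[ 0.4730708  -0.24589953  0.04248212] [-5.76004857  2.97520268 12.3644856 ]
the job is handed in; nothing more can be done
handed in
```

The job is handed in at about 21 s on the robot's clock. The red-capped vial is in the well, the jack is under the lift pad, and the arm is still holding the handle down.

- **Vial:** it bottomed in the well at the expected height with 6.6 N. A picture after release showed it seated upright with the deck level.
- **Jack placement:** I carried it in by its fin, corrected the last 3 mm so the saddle sat under the yellow dot, then set it down and let go. After placing, the saddle itself was hidden by the tongue, so its position under the pad comes from the fin and handle positions.
- **First stroke:** it raised the tongue about 27 mm, roughly 0.13 rad. After release the dot was back at its rest height, the handle was up, and the jack had moved only 0.1–0.2 mm.
- **Final hold:** the handle is pressed with about 12 N. The fingertips are at 42.5 mm and the dot is 25–26 mm above rest, roughly 0.12 rad.

**Not fully settled:**
- **Eased hold:** the second press first reached 33 N against the stop, so I eased it. The fingertips now sit about 1 mm above the lowest point I measured; I estimate the handle is near 0.48 rad, but I could not read its angle directly. My last push for more force only reached 12 N, not the 20 N I aimed for.
- **Sideways load:** the hold also carries about 6 N sideways.
- **Vial with the deck raised:** I had used up the 12 pictures, so I checked it only by the red cap's position in the image. It came within about 2 pixels of the prediction.
- **Other objects:** I did not re-measure the other vials, the beaker or the jar at the end. No contact with them was seen.

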